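# Switch on the table hob in the right order

### The arm

A 6-joint arm with a two-finger parallel gripper is mounted at the origin on a cart in front of the work surface, level with it; the furniture and walls round the work are solid. World frame = base frame: x ahead of the robot, y to its left, z up, the work surface at z = 0. Lengths are in mm, angles in degrees, forces in N, time in s.
With the tool pointing down it reaches from about 350 to 850 mm from the base axis. Payload 8.1 kg.
Tool frame: the origin (TCP) lies midway between the tips of the shut fingers; the grasp point (between the pads) lies 19 mm behind it; z points along the fingers, y is the line along which they close (so a half turn about z gives the same grasp; the last joint's range is limited). The gripper opens to 85 mm and grips with 20 to 120 N. Pads are 22 mm wide; open, the fingers measure 114 mm over their backs; the gripper's body (76 mm by 85 mm) begins 54 mm behind the grasp point. The pads swing forward as they close: fully open they stand 13 mm farther back than shut.
Start: joints at [-80.81, 7.471, 85.268, -0, 87.261, -4.893], TCP at [146.02, -581.965, 231.292] pointing down, gripper open.
Joint ranges: [-169.43, 169.43], [-51.17, 129.36], [1.28, 143.12], [-76.62, 256.62], [0, 156.53], [-152.29, 152.29]. Speed limits (degrees/s): [136.94, 136.94, 159.86, 180, 180, 180].

### API

Orientations are given as [roll, pitch, yaw] about the fixed x, y, z axes, in that order (R = Rz(yaw) Ry(pitch) Rx(roll)).
In Python, from bench import r gives the robot as it stands.
- The arm moves only by the tool jog_arm, called as name(argument=value, ...) on one line, values as JSON. Schema: {"type":"object","properties":{"segments":{"type":"array","items":{"type":"array","items":{"type":"array","items":{"type":"number"},"minItems":7,"maxItems":7},"minItems":1,"maxItems":8},"minItems":1,"maxItems":1},"grip_force":{"type":"number"},"only":{"type":"string"},"quiet":{"type":"boolean"},"lines":{"type":"string"}},"required":["segments"],"additionalProperties":false}. segments is a list that holds a single list of rows (three levels of brackets), with 1 to 8 rows, each of 7 numbers: a rotation vector rx, ry, rz in shares of 90 degrees (1.0 is 90 degrees), then dx, dy, dz in shares of 75 cm (1.0 is 75 cm), then the finger opening in mm; each row is the pose to reach, as a shift and turn from the pose commanded when the call began, along the tool's axes at that moment; what a row does not reach only later rows make up. A row lasts 1/8 s, in which the tool goes at most 62.5 mm and 10.7 degrees, less where a joint would pass 70% of its speed; a pose out of reach is approached as far as the arm can. The fingers move at their own pace and stop on an object; grip_force is the grip in N (left out, the last holds). Time passes only in rows, so rows that do not move let the fingers close. The tool returns the time, the measured TCP pose, the force, the opening and the grip force at its end. only (a regular expression) keeps the lines of the reply that match it, lines (a string "A,B") keeps lines A to B, and quiet returns only ok. Shift and turn numbers lie between -1 and 1, and a call with a number outside is refused. Input that does not fit is refused with a message, and nothing moves.
- r.sense(): the state, without advancing time (a new reading comes with each control period).
- r.snapshot(name): name is "scene" or "top" or "wrist"; returns a dict with "pixels" (400x640x3 uint8, blue, green, red), "fx", "fy", "cx", "cy" (pixels), "pose" (4x4, takes a point from camera to world coordinates). Camera axes: x right, y up, looking along -z (the intrinsics and any distortion apply to the point x, -y, -z); pixel columns grow to the right and rows downward; lengths in mm; the calibration is good to about 2 mm. A picture is of the moment at which its call begins. There is no depth.
- r.hand_in(): hands the job in; it is judged then, once.
The state is a dict: "time": time; "joint_pos": joint angles; "qd": joint speeds; "joint_efforts": joint torques, N m; "tool_pos": TCP position; "tcp_rot": TCP orientation; "ft_force": force on the tool from outside, world axes, zero at the start; "wrist_torque": the same for the moment, N m; "finger_gap": finger opening in mm; "grip_force": force on a finger pad.
Only numpy, scipy, OpenCV 4.12 (cv2) and the standard library are available. Lean on these libraries where they do the work, as an engineer would, in place of code of your own. Each camera call takes 0.05 s, during which the arm holds its last target. There are 200 camera calls.

### The job

Switch on the portable hob by its push-in keys, with the fingertips only: press the round key (mains), then the bar-shaped key (cooling fan), then the cross-shaped key (heat), each lightly and all the way in. Keep the square key (boost) out, and leave the pot and everything else standing around where it is, without picking anything up.

Things in the scene. Friction and masses are not known exactly. Their poses are not given: they have to be found in the camera images.
- hob: portable table hob, fixed: flat steel box 300 (x) x 286 (y) x 46 mm, black glass plate, and along its front (-x) a bright metal deck with four black push-in keys in a row along y, 66 mm apart, 104 mm in front of the hob's centre. Which key sits where differs: tell them by their outline. Origin: centre of its underside, at worktop height; x from keys to back, z up
- round_module: the round key's flat grey bezel, 44 (x) x 52 (y) x 5 mm, lying on the deck, with its key in it; origin at the centre of its underside, 46 mm above the worktop; same axes as the hob; fixed to the hob
- round_top (a point): centre of the flat top of the round key's black cap (a disc 30 mm across seen from above); 64 mm above the worktop and 13 mm above its bezel when the key is fully out; goes down with the key
- round_key (a joint): travel of the round key straight down in m: 0 fully out, 0.008 at its stop; starts between 0 and 0.0012. A push of about 3 N (more if quick) moves it; it has no spring and stays where it was pushed to. It counts as pushed in from 0.005
- bar_module: the bar key's flat grey bezel, 44 (x) x 52 (y) x 5 mm, lying on the deck, with its key in it; origin at the centre of its underside, 46 mm above the worktop; same axes as the hob; fixed to the hob
- bar_top (a point): centre of the flat top of the bar key's black cap (a straight bar 42 x 16 mm, long side along the row seen from above); 64 mm above the worktop and 13 mm above its bezel when the key is fully out; goes down with the key
- bar_key (a joint): travel of the bar key straight down in m: 0 fully out, 0.008 at its stop; starts between 0 and 0.0012. A push of about 3 N (more if quick) moves it; it has no spring and stays where it was pushed to. It counts as pushed in from 0.005
- cross_module: the cross key's flat grey bezel, 44 (x) x 52 (y) x 5 mm, lying on the deck, with its key in it; origin at the centre of its underside, 46 mm above the worktop; same axes as the hob; fixed to the hob
- cross_top (a point): centre of the flat top of the cross key's black cap (a plus sign 34 x 34 mm with arms 13 mm wide, solid at its centre seen from above); 64 mm above the worktop and 13 mm above its bezel when the key is fully out; goes down with the key
- cross_key (a joint): travel of the cross key straight down in m: 0 fully out, 0.008 at its stop; starts between 0 and 0.0012. A push of about 3 N (more if quick) moves it; it has no spring and stays where it was pushed to. It counts as pushed in from 0.005
- square_module: the square key's flat grey bezel, 44 (x) x 52 (y) x 5 mm, lying on the deck, with its key in it; origin at the centre of its underside, 46 mm above the worktop; same axes as the hob; fixed to the hob
- square_top (a point): centre of the flat top of the square key's black cap (a square of 26 x 26 mm seen from above); 64 mm above the worktop and 13 mm above its bezel when the key is fully out; goes down with the key
- square_key (a joint): travel of the square key straight down in m: 0 fully out, 0.008 at its stop; starts between 0 and 0.0012. A push of about 3 N (more if quick) moves it; it has no spring and stays where it was pushed to. It counts as pushed in from 0.005
- pot: small open steel pot, 146 mm across the rim (200 mm over its two side handles), 75 mm high, standing on the hob's glass plate behind the keys; origin: centre of its underside; loose, to be left alone
- jar: glass spice jar with brown cap, 38 mm across, 104 mm high, left of the hob; origin: centre of its underside; loose, to be left alone
- mill: glass grinder with black head, 46 mm across, 128 mm high, right of the hob; origin: centre of its underside; loose, to be left alone
- kitchen_timer: round wind-up timer, 65 mm across, 49 mm high, left of the keys; origin: centre of its underside; loose, to be left alone
- spoon: teaspoon, 132 x 26 x 9 mm, lying on the worktop in front of the hob; origin: centre of its underside; loose, to be left alone
- sachet: flat green herb sachet, 60 x 94 x 9 mm, right of the keys; origin: centre of its underside; loose, to be left alone

How it is judged (in metres and radians):
On the way, in this order (a step that is already met when the one before it is completed fails the run):
1. the round key is in (value of joint round_key above 0.005 m and value of joint each of bar_key, cross_key, square_key below 0.003 m), for 0.1 s.
2. the bar key is in (value of joint bar_key above 0.005 m and value of joint each of cross_key, square_key below 0.003 m), for 0.1 s.
3. the cross key is in (value of joint cross_key above 0.005 m and value of joint square_key below 0.003 m), for 0.1 s.
At the end, for the whole second after the job is handed in: the round, bar and cross keys are each in by more than 5 of their 8 mm, the square key is in by less than 3 mm, and the pot, jar, mill, timer, spoon and sachet are each within 20 mm of where they stood (all of step 3 and value of joint each of round_key, bar_key above 0.005 m and distance of each of pot, jar, mill, kitchen_timer, spoon, sachet from where it was at the start of the episode below 0.02 m); the robot touches nothing.
It fails at once if the bar key goes in before the round key is in (value of joint bar_key above 0.003 m and value of joint round_key below 0.005 m).
It fails at once if the cross key goes in before the bar key is in (value of joint cross_key above 0.003 m and value of joint bar_key below 0.005 m).
It fails at once if the square key is pushed in by more than 3 mm (value of joint square_key above 0.003 m).
It fails at once if a key, its bezel or the hob is pushed with more than 20 N (contact force between any of the fingers, the arm and round_module above 20 N or contact force between any of the fingers, the arm and bar_module above 20 N or contact force between any of the fingers, the arm and cross_module above 20 N or contact force between any of the fingers, the arm and square_module above 20 N or contact force between any of the fingers, the arm and hob above 20 N).
It fails at once if a thing standing around is shifted or lifted by more than 20 mm, or tipped over (distance of any of pot, jar, mill, kitchen_timer, spoon, sachet from where it was at the start of the episode above 0.02 m or angle between any of pot, jar, mill, kitchen_timer's own z axis and vertical above 0.3 rad).
It also fails if it takes over 38 s, if anything falls off the work surface, if the arm or the gripper's body presses on something with over 40 N, if the wrist force passes 120 N, or if a joint passes its speed limit or range.

## Working session

There is one attempt and no reset: what is moved stays moved. The work goes in short steps, Python scripts to look and compute and a tool call to move; the robot and the scene stay as the last step left them, time stands still between calls to the robot, and variables do not carry over. Pictures are saved under pics/ and viewed, at most 10 in all, crops included, and the job is handed in when it is done.

```bash
ls; mkdir -p pics; python3 - <<'E'
from bench import r
import cv2,numpy as np
for n in("top","scene"):
    s=r.snapshot(n);cv2.imwrite(f"pics/{n}0.png",s["pixels"]);print(n,s["fx"],s["fy"],s["cx"],s["cy"],[k for k in s],np.round(s["pose"],3).tolist())
print(r.sense())
E
```

```text
bench.py
pics
top 447.22148147699204 447.22148147699204 332.0714147312556 197.83690943008108 ['pixels', 'fx', 'fy', 'cx', 'cy', 'pose'] [[0.004, 0.985, -0.17, 442.863], [-1.0, 0.006, 0.007, 17.724], [0.008, 0.17, 0.985, 1089.031], [0.0, 0.0, 0.0, 1.0]]
scene 362.06429428405005 362.06429428405005 316.90985894623054 202.03092709658515 ['pixels', 'fx', 'fy', 'cx', 'cy', 'pose'] [[0.588, 0.622, -0.517, 162.167], [-0.809, 0.462, -0.365, -288.088], [0.012, 0.633, 0.774, 731.552], [0.0, 0.0, 0.0, 1.0]]
{'time': 0.1, 'joint_pos': array([-8.08089877e+01,  7.51233948e+00,  8.53229850e+01, -4.21379853e-04,
        8.72617781e+01, -4.89199496e+00]), 'qd': array([ 0.09042801, -0.04478952, -0.28107537,  0.05446183, -0.07787859,
        0.02854314]), 'joint_efforts': array([-4.50810567e-04, -5.70951104e+01, -5.01946378e+01, -3.23681925e-04,
        8.03428120e-03, -1.33972850e-05]), 'tool_pos': array([ 145.94667271, -581.46697936,  230.33361002]), 'tcp_rot': array([-1.79903215e+02, -7.86134999e-03,  1.40830211e+01]), 'ft_force': array([-0.49783092,  0.4280103 , -0.16057962]), 'wrist_torque': array([ 0.01170737,  0.00517606, -0.03685312]), 'grip_force': 0.0, 'finger_gap': 85.57360953559443}
```

View pics/top0.png

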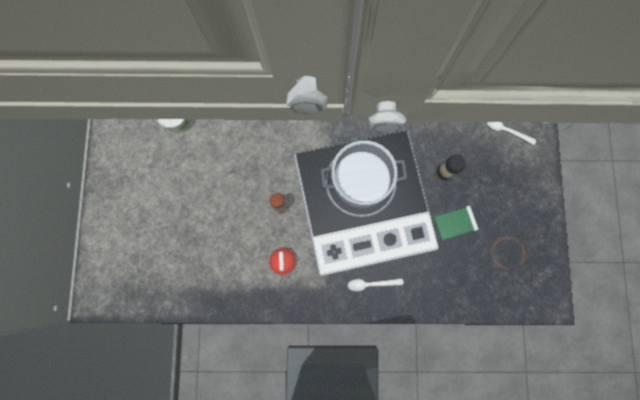

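View pics/scene0.png

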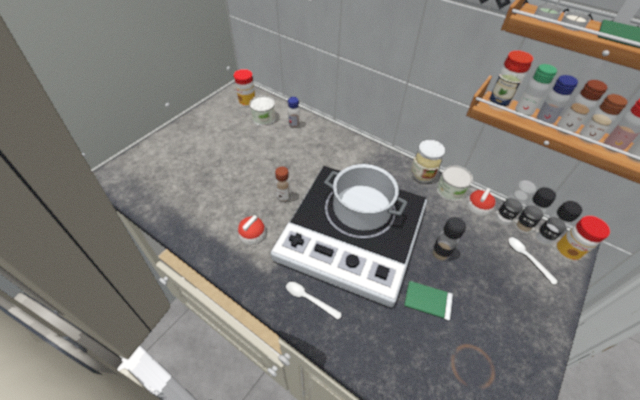

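The top view shows the keys from left to right: cross (334,251), bar (362,245), round (390,240) and square (418,233). In the scene view they are at (296,240), (325,251), (352,261) and (382,272), in the same order. Next I'll get precise positions from both views.

```bash
cat > h.py <<'E'
import numpy as np,cv2
def ray(s,uv,z):
    d=np.array([(uv[0]-s["cx"])/s["fx"],-(uv[1]-s["cy"])/s["fy"],-1]);P=np.array(s["pose"]);d=P[:3,:3]@d;o=P[:3,3]
    return o+d*(z-o[2])/d[2]
def blob(s,uv,w=9,th=75):
    g=s["pixels"].max(2);u,v=uv;m=np.zeros_like(g)
    m[v-w:v+w+1,u-w:u+w+1]=(g[v-w:v+w+1,u-w:u+w+1]<th)
    n,l,st,c=cv2.connectedComponentsWithStats(m)
    k=1+np.argmax(st[1:,4]);return c[k],st[k]
E
python3 - <<'E'
from bench import r
from h import *
K=dict(cross=[(334,251),(296,240)],bar=[(362,245),(325,251)],round=[(390,240),(352,261)],square=[(418,233),(382,272)])
S=[r.snapshot("top"),r.snapshot("scene")];P={}
for k,v in K.items():
    for i in(0,1):
        c,st=blob(S[i],v[i],[9,10][i]);p=ray(S[i],c,[63.5,60][i]);P[k,i]=p;print(k,i,c.round(1),st,p.round(1))
for i in(0,1):
    k=["cross","bar","round","square"];print([np.linalg.norm(P[a,i]-P[b,i]).round(1) for a,b in zip(k,k[1:])],np.degrees(np.arctan2(*(P["cross",i]-P["square",i])[:2])))
im=S[0]["pixels"][215:280,305:445];cv2.imwrite("pics/crop.png",cv2.resize(im,None,fx=5,fy=5,interpolation=2))
E
```

```text
Traceback (most recent call last):
  File "h.py", line 9, in blob
    k=1+np.argmax(st[1:,4]);return c[k],st[k]
        ~~~~~~~~~^^^^^^^^^^
ValueError: attempt to get argmax of an empty sequence
```

```bash
python3 - <<'E'
from bench import r
from h import *
K=dict(cross=[(334,251),(296,240)],bar=[(362,245),(325,251)],round=[(390,240),(352,261)],square=[(418,233),(382,272)])
S=[r.snapshot("top"),r.snapshot("scene")];P={}
im=S[0]["pixels"][215:280,305:445];cv2.imwrite("pics/crop.png",cv2.resize(im,None,fx=5,fy=5,interpolation=2))
print(S[0]["pixels"].max(2)[240,380:402],S[1]["pixels"].max(2)[261,342:364])
for k,v in K.items():
    for i in(0,1):
        c,st=blob(S[i],v[i],[9,10][i],[115,85][i]);p=ray(S[i],c,[63.5,60][i]);P[k,i]=p;print(k,i,c.round(1),st,p.round(1))
for i in(0,1):
    k=["cross","bar","round","square"];print([np.linalg.norm(P[a,i]-P[b,i]).round(1) for a,b in zip(k,k[1:])],np.degrees(np.arctan2(*(P["cross",i]-P["square",i])[:2])))
E
```

```text
[195 194 185 158 109  98  99  97  95  95  94  94  94  97  90 111 152 183
 191 194 201 216] [197 199 188 150  80  55  60  61  61  64  60  59  58  61  54  49  74 131
 179 196 199 199]
cross 0 [333.8 251.4] [328 245  13  14  96] [496.4   5.7  63.5]
cross 1 [295.9 240. ] [290 234  13  13 114] [495.9   2.1  60. ]
bar 0 [361.7 245.2] [354 241  17   9  93] [510.9 -58.   63.5]
bar 1 [323.6 250. ] [315 245  18  12 121] [511.  -61.9  60. ]
round 0 [389.5 239.1] [384 234  12  11 104] [ 525.1 -121.8   63.5]
round 1 [351.9 260.9] [346 255  13  13 125] [ 524.7 -125.6   60. ]
square 0 [417.1 232.9] [412 227  12  12 110] [ 539.6 -185.6   63.5]
square 1 [381.8 271.9] [376 266  13  13 121] [ 539.7 -189.8   60. ]
[np.float64(65.3), np.float64(65.4), np.float64(65.4)] -12.721580806868754
[np.float64(65.7), np.float64(65.2), np.float64(65.9)] -12.871331165471315
```

View pics/crop.png

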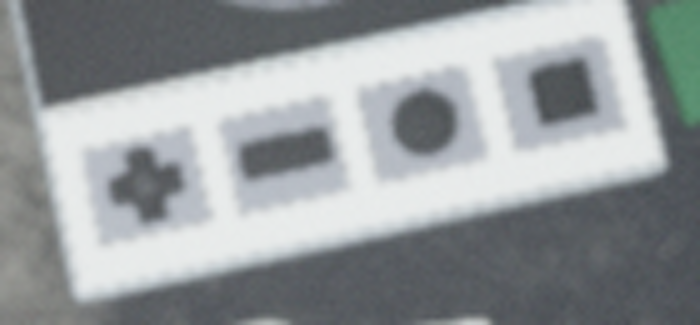

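The crop confirms the order cross, bar, round, square, with pitch about 65.5 mm and row yaw about 12.8°. Averaging the two views gives round (525,-124), bar (511,-60) and cross (496,4). I'll shut the fingers and travel high toward the round key.

Careful with the scale: shifts go in shares of 75 cm and turns go in shares of 90 degrees. That gives: 364 mm / 750 = 0.4853, 324 mm / 750 = 0.432, 1.2 degrees / 90 = 0.0133.

jog_arm(segments=[[[0, 0, 0, 0.032, -0.024, 0, 0], [0, 0, 0.0056, 0.096, -0.0707, 0, 0], [0, 0, 0.0133, 0.16, -0.1173, 0, 0], [0, 0, 0.0133, 0.2293, -0.168, 0, 0], [0, 0, 0.0133, 0.2987, -0.2187, 0, 0], [0, 0, 0.0133, 0.368, -0.2693, 0, 0], [0, 0, 0.0133, 0.432, -0.3173, 0, 0], [0, 0, 0.0133, 0.4853, -0.356, 0, 0]]], grip_force=20)

```text
time: 1.3
tool_pos: [435.3, -232.4, 231.5]
tcp_rot: [180.0, -0.0, 12.9]
ft_force: [1.0, -1.0, 0.1]
finger_gap: -0.1
grip_force: 0.0
```

jog_arm(segments=[[[0, 0, 0, 0.06, -0.044, 0.0133, 0], [0, 0, 0, 0.1133, -0.0827, 0.0533, 0], [0, 0, 0, 0.14, -0.1027, 0.0933, 0], [0, 0, 0, 0.1493, -0.1093, 0.1333, 0], [0, 0, 0, 0.1493, -0.1093, 0.16, 0], [0, 0, 0, 0.1493, -0.1093, 0.16, 0]]])

```text
time: 2.05
tool_pos: [523.5, -128.8, 109.3]
tcp_rot: [-179.9, 0.2, 12.9]
ft_force: [-0.6, -0.4, 0.9]
finger_gap: -0.0
grip_force: 0.0
```

```bash
python3 - <<'E'
from bench import r
import cv2
print(r.sense())
s=r.snapshot("wrist");cv2.imwrite("pics/w.png",s["pixels"])
E
```

```text
{'time': 2.05, 'joint_pos': array([-1.92695091e+01,  3.64547796e+00,  1.02425154e+02, -1.69469118e-03,
        7.41665989e+01,  5.78239260e+01]), 'qd': array([-0.42546928, -1.74196134, -2.13329648, -0.09100009,  1.17919081,
       -0.00562731]), 'joint_efforts': array([ 2.58768573e-01, -4.92620015e+01, -4.62507033e+01,  2.13749742e-02,
       -4.53376696e-01,  7.83853931e-03]), 'tool_pos': array([ 523.50610325, -128.78890028,  109.27015833]), 'tcp_rot': array([-179.87504698,    0.20166295,   12.90725062]), 'ft_force': array([-0.60481919, -0.4465117 ,  0.91663568]), 'wrist_torque': array([0.01011412, 0.04793088, 0.0033889 ]), 'grip_force': 0.0, 'finger_gap': -0.03638434978314868}
```

View pics/w.png

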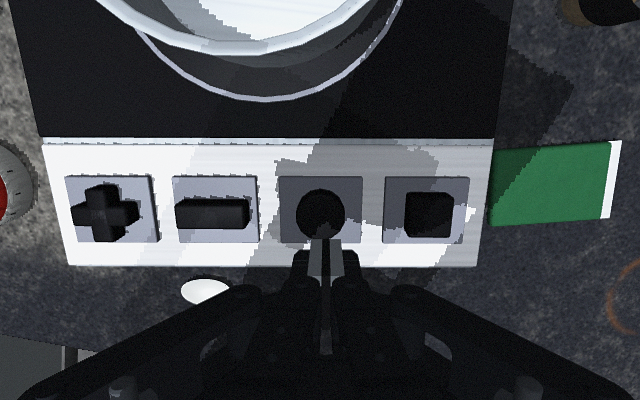

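The wrist view shows cross (102,213), bar (212,212), round (320,214) and square (429,214), with the closed fingertips just short of the round key. I'll check the positions with this camera.

```bash
python3 - <<'E'
from bench import r
from h import *
s=r.snapshot("wrist");q=r.sense();t=q["tool_pos"]
a=np.radians(q["tcp_rot"][2]);X=np.array([np.cos(a),np.sin(a)]);Y=np.array([np.sin(a),-np.cos(a)])
print(t,q["tcp_rot"])
for k,uv in dict(cross=(101,207),bar=(213,209),round=(320,208),square=(430,207)).items():
    p=ray(s,uv,63.5);d=p[:2]-t[:2];print(k,p.round(1),(d@X).round(1),(d@Y).round(1))
E
```

```text
[ 525.23461623 -129.68926558  111.9878321 ] [ 1.79985713e+02 -2.22551231e-02  1.28753383e+01]
cross [504.7   4.6  63.5] 9.9 -135.5
bar [518.2 -60.3  63.5] 8.6 -69.2
round [ 533.  -122.1   63.5] 9.3 -5.7
square [ 548.2 -185.5   63.5] 9.9 59.6
```

```bash
python3 - <<'E'
from bench import r
from h import *
s=r.snapshot("wrist");q=r.sense();print(np.round(s["pose"],3),q["tool_pos"],s["fx"],s["cx"],s["cy"])
for uv in [(320.5,210),(215,210),(320,177),(320,243)]:print(uv,ray(s,uv,51).round(1))
# projection of TCP
P=np.linalg.inv(s["pose"]);c=P@np.r_[q["tool_pos"],1];print("tcp px",s["cx"]-s["fx"]*c[0]/c[2],s["cy"]+s["fy"]*c[1]/c[2])
cv2.imwrite("pics/wc.png",cv2.resize(s["pixels"][160:280,180:480],None,fx=2.6,fy=2.6,interpolation=2))
t=r.snapshot("top")
for uv in[(384+5.5,239),]:print(ray(t,uv,51))
g=t["pixels"].max(2).astype(int)
cv2.imwrite("pics/t2.png",cv2.resize(t["pixels"][200:300,290:450],None,fx=5,fy=5,interpolation=2))
E
```

```text
[[ 2.23000e-01  9.39000e-01  2.63000e-01  5.92072e+02]
 [-9.75000e-01  2.14000e-01  6.10000e-02 -1.12413e+02]
 [ 1.00000e-03 -2.70000e-01  9.63000e-01  2.54177e+02]
 [ 0.00000e+00  0.00000e+00  0.00000e+00  1.00000e+00]] [ 525.68551876 -129.93180649  112.58919918] 334.44002145539974 325.45677813926744 198.6376537421195
(320.5, 210) [ 528.4 -123.9   51. ]
(215, 210) [513.5 -58.3  51. ]
(320, 177) [ 549.3 -118.9   51. ]
(320, 243) [ 506.2 -128.5   51. ]
tcp px 330.1989735492157 258.6390927625057
[ 526.26809719 -123.53751384   51.        ]
```

View pics/wc.png

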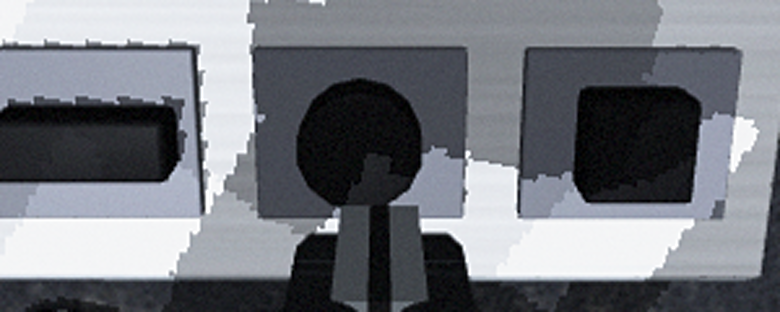

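Bezel and cap-top estimates now agree: round (527,-123.5), bar (513,-59), cross (498,5). I'll align over the round key and descend to just above it.

To row units: 41 mm / 750 = 0.0547, -5.5 mm / 750 = -0.0073.

jog_arm(segments=[[[0, 0, 0, 0.004, -0.0073, 0.0133, 0], [0, 0, 0, 0.004, -0.0073, 0.0333, 0], [0, 0, 0, 0.004, -0.0073, 0.048, 0], [0, 0, 0, 0.004, -0.0073, 0.0547, 0], [0, 0, 0, 0.004, -0.0073, 0.0547, 0], [0, 0, 0, 0.004, -0.0073, 0.0547, 0]]])

```text
time: 3.0
tool_pos: [527.0, -123.6, 70.7]
tcp_rot: [180.0, -0.0, 12.9]
ft_force: [0.0, -0.8, -0.1]
finger_gap: -0.0
grip_force: 0.0
```

jog_arm(segments=[[[0, 0, 0, 0, 0, 0.0013, 0], [0, 0, 0, 0, 0, 0.0027, 0], [0, 0, 0, 0, 0, 0.004, 0], [0, 0, 0, 0, 0, 0.0053, 0], [0, 0, 0, 0, 0, 0.0067, 0], [0, 0, 0, 0, 0, 0.008, 0], [0, 0, 0, 0, 0, 0.0093, 0], [0, 0, 0, 0, 0, 0.0107, 0]]])

```text
time: 4.0
tool_pos: [526.7, -123.5, 62.4]
tcp_rot: [-180.0, 0.0, 12.9]
ft_force: [-1.7, 0.5, 2.5]
finger_gap: -0.1
grip_force: 1.5
```

```bash
python3 -c "
from bench import r;print(r.sense()['tool_pos'])"
```

```text
[ 526.71280261 -123.47923914   62.43953517]
```

To row units: 5.4 mm / 750 = 0.0072, 4.8 mm / 750 = 0.0064.

jog_arm(segments=[[[0, 0, 0, 0, 0, 0.0009, 0], [0, 0, 0, 0, 0, 0.0019, 0], [0, 0, 0, 0, 0, 0.0028, 0], [0, 0, 0, 0, 0, 0.0037, 0], [0, 0, 0, 0, 0, 0.0047, 0], [0, 0, 0, 0, 0, 0.0056, 0], [0, 0, 0, 0, 0, 0.0064, 0], [0, 0, 0, 0, 0, 0.0072, 0]]])

```text
time: 5.0
tool_pos: [526.7, -123.5, 56.9]
tcp_rot: [-180.0, 0.0, 12.9]
ft_force: [-2.0, 0.4, 4.0]
finger_gap: -0.1
grip_force: 1.4
```

jog_arm(segments=[[[0, 0, 0, 0, 0, 0.0005, 0], [0, 0, 0, 0, 0, 0.0011, 0]]])

```text
time: 5.25
tool_pos: [526.7, -123.5, 56.1]
tcp_rot: [-180.0, 0.0, 12.9]
ft_force: [-1.1, 0.1, 4.0]
finger_gap: 0.1
grip_force: 1.6
```

The round key is fully in. I'll lift and move to the bar key.

To row units: -66 mm / 750 = -0.088, -60 mm / 750 = -0.08.

jog_arm(segments=[[[0, 0, 0, 0, 0, -0.0133, 0], [0, 0, 0, 0, 0, -0.0267, 0], [0, 0, 0, 0, -0.0267, -0.0267, 0], [0, 0, 0, 0, -0.06, -0.0267, 0], [0, 0, 0, 0.0007, -0.08, -0.0267, 0], [0, 0, 0, 0.0007, -0.088, -0.02, 0], [0, 0, 0, 0.0007, -0.088, -0.016, 0], [0, 0, 0, 0.0007, -0.088, -0.0133, 0]]])

```text
time: 6.25
tool_pos: [512.4, -59.4, 65.7]
tcp_rot: [-180.0, 0.0, 12.9]
ft_force: [-0.2, -0.8, -0.6]
finger_gap: -0.1
grip_force: 0.0
```

```bash
python3 - <<'E'
from bench import r
import cv2
print(r.sense()["tool_pos"])
s=r.snapshot("wrist");cv2.imwrite("pics/w2.png",s["pixels"][130:330])
E
```

```text
[512.39384679 -59.41573125  65.67864307]
```

View pics/w2.png

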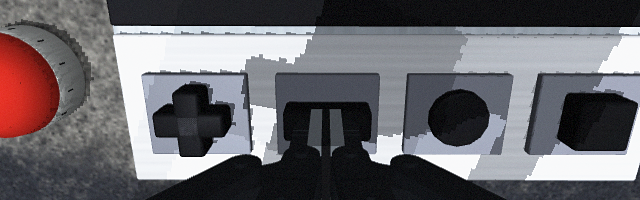

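The fingertips are centred over the bar key (crop pixel 326,120), and the round key (459,117) looks flush and in. I'll press the bar now.

To row units: 6.4 mm / 750 = 0.0085, 5.6 mm / 750 = 0.0075.

jog_arm(segments=[[[0, 0, 0, 0, 0, 0.0011, 0], [0, 0, 0, 0, 0, 0.0021, 0], [0, 0, 0, 0, 0, 0.0032, 0], [0, 0, 0, 0, 0, 0.0043, 0], [0, 0, 0, 0, 0, 0.0053, 0], [0, 0, 0, 0, 0, 0.0064, 0], [0, 0, 0, 0, 0, 0.0075, 0], [0, 0, 0, 0, 0, 0.0085, 0]]])

```text
time: 7.3
tool_pos: [512.6, -59.1, 59.7]
tcp_rot: [180.0, -0.0, 12.9]
ft_force: [-0.8, -1.4, 3.6]
finger_gap: 0.1
grip_force: 1.5
```

jog_arm(segments=[[[0, 0, 0, 0, 0, 0.0009, 0], [0, 0, 0, 0, 0, 0.0019, 0], [0, 0, 0, 0, 0, 0.0028, 0], [0, 0, 0, 0, 0, 0.0037, 0], [0, 0, 0, 0, 0, 0.0043, 0], [0, 0, 0, 0, 0, 0.0045, 0]]])

```text
time: 8.05
tool_pos: [512.6, -59.0, 56.3]
tcp_rot: [180.0, -0.0, 12.9]
ft_force: [-0.1, -1.5, 2.7]
finger_gap: -0.1
grip_force: 1.4
```

Bar is in; cross next.

To row units: -65.5 mm / 750 = -0.0873, -60 mm / 750 = -0.08.

jog_arm(segments=[[[0, 0, 0, 0, 0, -0.0133, 0], [0, 0, 0, 0, 0, -0.0267, 0], [0, 0, 0, 0, -0.0267, -0.0267, 0], [0, 0, 0, 0, -0.06, -0.0267, 0], [0, 0, 0, 0, -0.08, -0.0267, 0], [0, 0, 0, 0, -0.0873, -0.02, 0], [0, 0, 0, 0, -0.0873, -0.016, 0], [0, 0, 0, 0, -0.0873, -0.0133, 0]]])

```text
time: 9.05
tool_pos: [497.7, 4.4, 65.8]
tcp_rot: [180.0, 0.0, 12.9]
ft_force: [0.6, 0.4, 0.0]
finger_gap: -0.2
grip_force: 0.0
```

jog_arm(segments=[[[0, 0, 0, 0, 0, 0.0011, 0], [0, 0, 0, 0, 0, 0.0021, 0], [0, 0, 0, 0, 0, 0.0032, 0], [0, 0, 0, 0, 0, 0.0043, 0], [0, 0, 0, 0, 0, 0.0053, 0], [0, 0, 0, 0, 0, 0.0064, 0], [0, 0, 0, 0, 0, 0.0075, 0], [0, 0, 0, 0, 0, 0.0085, 0]]])

```text
time: 10.05
tool_pos: [497.9, 4.7, 59.9]
tcp_rot: [180.0, -0.0, 12.9]
ft_force: [-1.1, -1.5, 2.4]
finger_gap: 0.3
grip_force: 1.5
```

jog_arm(segments=[[[0, 0, 0, 0, 0, 0.0009, 0], [0, 0, 0, 0, 0, 0.0019, 0], [0, 0, 0, 0, 0, 0.0028, 0], [0, 0, 0, 0, 0, 0.0037, 0], [0, 0, 0, 0, 0, 0.0043, 0], [0, 0, 0, 0, 0, 0.0045, 0]]])

```text
time: 10.8
tool_pos: [498.0, 4.8, 56.5]
tcp_rot: [180.0, -0.0, 12.9]
ft_force: [0.3, -1.9, 1.9]
finger_gap: 0.1
grip_force: 1.4
```

To row units: -90 mm / 750 = -0.12, -80 mm / 750 = -0.1067.

jog_arm(segments=[[[0, 0, 0, 0, 0, -0.0133, 0], [0, 0, 0, 0, 0, -0.04, 0], [0, 0, 0, 0, 0, -0.08, 0], [0, 0, 0, 0, 0, -0.1067, 0], [0, 0, 0, 0, 0, -0.12, 0], [0, 0, 0, 0, 0, -0.12, 0]]])

```text
time: 11.55
tool_pos: [498.2, 4.9, 147.1]
tcp_rot: [180.0, -0.1, 12.9]
ft_force: [-0.5, 0.9, -0.0]
finger_gap: 0.2
grip_force: 0.0
```

```bash
python3 - <<'E'
from bench import r
import cv2
s=r.snapshot("wrist");cv2.imwrite("pics/w3.png",s["pixels"])
E
```

```text
(no output)
```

View pics/w3.png

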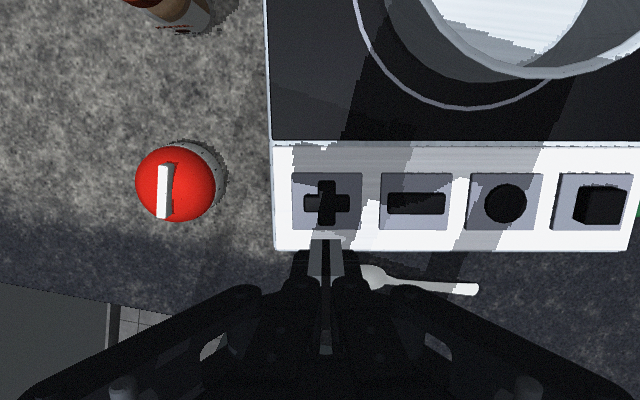

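Cross (326,202), bar (416,203) and round (505,203) are all low. The square key (597,203) still stands out, and everything I can see around the hob looks undisturbed. Handing in.

```bash
python3 -c "
from bench import r;print(r.hand_in())"
```

```text
the job is handed in; nothing more can be done
None
```

I pressed the round, bar and cross keys fully in, in that order, at no more than about 4 N in any reading; the square key is still out, nothing was disturbed as far as the last picture shows, and the job is handed in (no verdict was returned).

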